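# Dock a pair of baby shoes in the sole press

### The job

Slide the red-posted keeper of the press dock fully open, then load the pair of baby shoes toe first: the shoe on the blue carrier plate into the blue lane and the one on the yellow plate into the yellow lane, each pushed fully home past its sprung balls until it clicks. Then slide the keeper fully shut behind both heels and let go. Keep the shoes upright and leave the tools and supplies lying around where they are.

Things in the scene. Friction and masses are not known exactly. Their poses are not given: they have to be found in the camera images.
- left_shoe: orange baby shoe with blue collar on a white last, fixed on a blue carrier plate; about 420 g. Origin: centre of the plate's underside; x to the toe, y left, z up. Plate 130 (x) x 70 (y) x 12 mm, rounded corners, a notch midway along each long side. Shoe up to 54 mm wide, 47 mm high; from it rises the last's stem, 46 (x) x 28 (y) mm, up to 88 mm, centred at x = -12: grip it across y
- right_shoe: orange baby shoe with blue collar on a white last, fixed on a yellow carrier plate; about 420 g. Origin: centre of the plate's underside; x to the toe, y left, z up. Plate 130 (x) x 70 (y) x 12 mm, rounded corners, a notch midway along each long side. Shoe up to 54 mm wide, 47 mm high; from it rises the last's stem, 46 (x) x 28 (y) mm, up to 88 mm, centred at x = -12: grip it across y
- left_grip (a point): grip point in the blue-plated shoe's stem, 72 mm above the plate's underside (16 mm below the stem's top), 12 mm behind the shoe's origin; axes as the shoe's
- right_grip (a point): the same point on the yellow-plated shoe
- dock: fixed press dock: aluminium base 235 x 228 x 6 mm with a blue lane (+y side) and a yellow lane (-y side), 124 mm apart. Origin: on the table, midway between the seats; x points into the lanes (away from the robot), y left. Walls 22.5 mm high, lips from 22.5 (underside) to 26.5 mm, all above the table; only the keeper's post is higher
- left_seat (a point): where the left shoe's origin lies when home in the blue lane, on its floor, 6 mm above the table; axes as the dock's. From here: straight walls 72.4 mm apart from x = -18 to 78, guides flaring before them back to x = -65, open floor to x = -152; lips from x = 24 to 72 reach 6 mm in over the plate's edges, so it must slide in under them; end stop at x = 65.5. Set the plate down about 80 mm before, push along +x
- right_seat (a point): where the right shoe's origin lies when home in the yellow lane, on its floor, 6 mm above the table; axes as the dock's. From here: straight walls 72.4 mm apart from x = -18 to 78, guides flaring before them back to x = -65, open floor to x = -152; lips from x = 24 to 72 reach 6 mm in over the plate's edges, so it must slide in under them; end stop at x = 65.5. Set the plate down about 80 mm before, push along +x
- left_ball (a joint): sprung brass ball in the outer wall of the blue lane, beside the seat (its twin is in the inner wall); each stands 4 mm out of the wall and snaps into the plate's notch. Passing the pair takes about 4 to 10 N; they then hold the plate. 0 when the ball stands out (lane empty, or clicked home), about 0.003 m while the plate's side pushes it back
- right_ball (a joint): sprung brass ball in the outer wall of the yellow lane, beside the seat (its twin is in the inner wall); each stands 4 mm out of the wall and snaps into the plate's notch. Passing the pair takes about 4 to 10 N; they then hold the plate. 0 when the ball stands out (lane empty, or clicked home), about 0.003 m while the plate's side pushes it back
- keeper (a joint): keeper bar across both lanes, 77 mm before the seats. 0 = open; 0.05 m = shut; grows towards the dock's -y. Friction about 2 N, stays where left. Two tabs, 24 mm wide, 16 mm thick, 18 mm high: open, they stand between the lanes and left of the blue lane; shut, one stands 4 mm behind each home plate's heel. Shut it blocks the lanes, and it shuts only if both plates are home
- keeper_post (a point): grip point on the axis of the keeper's upright red post (diameter 18 mm, top 63 mm above the table), 46 mm above the table; moves with the keeper. In the dock's frame: x = -77 mm, y = 165 mm when open, 115 mm when shut
- hammer: hammer lying at the far left, about 260 mm long; a bystander, not to be disturbed; origin at its underside
- pincers: lasting pincers lying at the far side, about 220 mm long; a bystander, not to be disturbed; origin at its underside
- dividers: steel wing dividers lying on the table on the near left, about 170 mm long, 12 mm high; a bystander, not to be disturbed; origin at its underside
- knife: skiving knife with wooden handle lying on the near right, 180 mm long, 18 mm high; a bystander, not to be disturbed; origin at its underside
- tack_tin: round steel bowl for tacks, 84 mm wide, 35 mm high, at the far side; a bystander, not to be disturbed; origin at its underside
- spool: blue thread spool, 52 mm wide, 70 mm high, standing at the right behind the shoe; a bystander, not to be disturbed; origin at its underside
- glue_jar: glue jar with red cap, 72 mm wide, 85 mm high, at the right; a bystander, not to be disturbed; origin at its underside
- heel_stack: two rubber heel blocks, 78 x 66 x 24 mm, at the left; a bystander, not to be disturbed; origin at its underside
Mind the look-alikes: they are no part of the job. What is meant by the left_shoe is not green, and is the smaller of those in its own colour.

How it is judged:
On the way, in this order (a step that is already met when the one before it is completed fails the run):
1. the keeper is slid open (value of joint keeper below 0.007 m), for 0.1 s.
2. one shoe is clicked home in its lane (((x of left_shoe in the frame of left_seat between -0.003 and 0.003 m and y of left_shoe in the frame of left_seat between -0.004 and 0.004 m and z of left_shoe in the frame of left_seat between -0.003 and 0.003 m and x of left_grip in the frame of left_seat between -0.018 and -0.006 m and angle between left_shoe's own z axis and vertical below 0.06 rad and value of joint left_ball below 0.0018 m) or (x of right_shoe in the frame of right_seat between -0.003 and 0.003 m and y of right_shoe in the frame of right_seat between -0.004 and 0.004 m and z of right_shoe in the frame of right_seat between -0.003 and 0.003 m and x of right_grip in the frame of right_seat between -0.018 and -0.006 m and angle between right_shoe's own z axis and vertical below 0.06 rad and value of joint right_ball below 0.0018 m))), for 0.2 s.
3. both shoes are clicked home, the keeper still open (x of left_shoe in the frame of left_seat between -0.003 and 0.003 m and y of left_shoe in the frame of left_seat between -0.004 and 0.004 m and z of left_shoe in the frame of left_seat between -0.003 and 0.003 m and x of left_grip in the frame of left_seat between -0.018 and -0.006 m and angle between each of left_shoe, right_shoe's own z axis and vertical below 0.06 rad and value of joint each of left_ball, right_ball below 0.0018 m and x of right_shoe in the frame of right_seat between -0.003 and 0.003 m and y of right_shoe in the frame of right_seat between -0.004 and 0.004 m and z of right_shoe in the frame of right_seat between -0.003 and 0.003 m and x of right_grip in the frame of right_seat between -0.018 and -0.006 m and value of joint keeper below 0.02 m), for 0.2 s.
4. the keeper is slid shut behind both heels (value of joint keeper above 0.043 m), for 0.2 s.
At the end, for the whole second after the job is handed in: Both shoes home, toe first, in the lane of their colour: origin within 3 mm of the seat along the lane and in height and 4 mm across it, upright within 0.06 rad, the lane's outer ball sprung out again (under 1.8 mm); keeper shut (at least 43 of 50 mm); shoes at rest (x of left_shoe in the frame of left_seat between -0.003 and 0.003 m and y of left_shoe in the frame of left_seat between -0.004 and 0.004 m and z of left_shoe in the frame of left_seat between -0.003 and 0.003 m and x of left_grip in the frame of left_seat between -0.018 and -0.006 m and angle between each of left_shoe, right_shoe's own z axis and vertical below 0.06 rad and value of joint each of left_ball, right_ball below 0.0018 m and x of right_shoe in the frame of right_seat between -0.003 and 0.003 m and y of right_shoe in the frame of right_seat between -0.004 and 0.004 m and z of right_shoe in the frame of right_seat between -0.003 and 0.003 m and x of right_grip in the frame of right_seat between -0.018 and -0.006 m and value of joint keeper above 0.043 m and linear speed of each of left_shoe, right_shoe below 0.02 m/s); the robot touches nothing.
It fails at once if a shoe is tipped over (more than 45 degrees) (angle between any of left_shoe, right_shoe's own z axis and vertical above 0.8 rad).
It fails at once if a tool or supply lying around is moved more than 40 mm (distance of any of hammer, pincers, dividers, knife, tack_tin, spool, glue_jar, heel_stack from where it was at the start of the episode above 0.04 m).
It also fails if it takes over 69 s, if anything falls off the work surface, if the arm or the gripper's body presses on something with over 40 N, if the wrist force passes 120 N, or if a joint passes its speed limit or range.

### The arm

A 6-joint arm with a two-finger parallel gripper is mounted at the origin on the work surface. World frame = base frame: x ahead of the robot, y to its left, z up, the work surface at z = 0. Lengths are in m, angles in rad, forces in N, time in s.
With the tool pointing down it reaches from about 0.25 to 0.725 m from the base axis. Payload 4 kg.
Tool frame: the origin (TCP) lies on the centre line of the jaws, within the pads' length; the fingertips stand 17 mm ahead of it and the grasp point (between the pads) lies 2 mm behind it; z points along the fingers, y is the line along which they close (so a half turn about z gives the same grasp; the last joint's range is limited). The gripper opens to 85 mm and grips with 20 to 120 N. Pads are 22 mm wide; open, the fingers measure 114 mm over their backs; the gripper's body (76 mm by 85 mm) begins 54 mm behind the grasp point. The pads swing forward as they close: fully open they stand 13 mm farther back than shut.
Start: joints at [1.184, 0.241, 0.005, 1.335, 0, 1.571], TCP at [0.189, 0.463, 0.248] pointing down, gripper open.
Joint ranges: [-2.72, 2.72], [-1.05, 1.87], [-1.09, 1.28], [-1.99, 2.15], [-1.42, 1.44], [-3.14, 3.14]. Speed limits (rad/s): [2.79, 2.79, 3.14, 3.14, 3.14, 3.14].

### API

Orientations are given as a unit quaternion [x, y, z, w].
In Python, from workcell import bot, camera, get_calibration gives the robot as it stands.
- The arm moves only by the tool apply_moves, never from a script. Its argument "steps" is a list of rows, each a list of 3 entries, a list of its own where there are three numbers: the shift along the tool's x, y, z as a fraction of full scale, then the turn, a rotation vector about the tool's x, y, z as a fraction of full scale, then the opening, from 0 (shut) to 1 (fully open). A call has exactly 8 rows; each row shifts and turns the commanded pose from where the row before left it, along the tool's axes as they then stand; what a row does not reach is not made up. Full scale, the value 1, is 20 cm for a shift and pi rad for a turn. A row lasts 1/12 s, in which the tool goes at most 41.7 mm and 7.16 degrees, less where a joint would pass 70% of its speed; a pose out of reach is approached as far as the arm can. A call with a number of a shift or a turn outside -1 to 1 is refused whole. A call with a gripper value outside its range is refused whole. The fingers move at their own pace and stop on an object; the grip force is fixed at half the most. Time passes only in rows, so rows that do not move let the fingers close, or fill a call up. It gives the time, the measured TCP pose, the force, the opening and the grip force at its end, in the units of the state.
- bot.get_obs(): the state, without advancing time (a new reading comes with each control period).
- camera(name): name is "side" or "top"; returns (picture, depth): 480x640x3 uint8, red, green, blue; 480x640 float32, m along the optical axis (not along the pixel's ray), 0 where there is no reading.
- get_calibration(name): a dict with "fov_y" (degrees; the focal length in pixels is half the picture's height over the tangent of half this angle, whatever the lens; pixels are square), "cx", "cy" (the principal point, pixels), "rvec" (rotation vector, rad) and "tvec" (3), from world to camera coordinates, as OpenCV has them. Camera axes: x right, y down, z forward; pixel columns grow to the right and rows downward; lengths in m; the calibration is good to about 2 mm. A picture is of the moment at which its call begins. get_calibration takes no time and is no camera call.
- bot.job_done(): hands the job in; it is judged then, once.
The state is a dict: "clock": time; "joint_pos": joint angles; "joint_vel": joint speeds; "tau": joint torques, N m; "eef_pos": TCP position; "tool_rot": TCP orientation; "ft_force": force on the tool from outside, world axes, zero at the start; "ft_torque": the same for the moment, N m; "grip_width": finger opening in m; "grasp_force": force on a finger pad.
Only numpy, scipy, OpenCV 4.12 (cv2) and the standard library are available. Lean on these libraries where they do the work, as an engineer would, in place of code of your own. Each camera call takes 0.05 s, during which the arm holds its last target. There are 200 camera calls.

## Working session

There is one attempt and no reset: what is moved stays moved. The work goes in short steps, Python scripts to look and compute and a tool call to move; the robot and the scene stay as the last step left them, time stands still between calls to the robot, and variables do not carry over. Pictures are saved under pics/ and viewed, at most 10 in all, crops included, and the job is handed in when it is done.

Besides the shell and the picture viewer there is one more tool, called after ">>>" in YAML: its name, and indented under it one key for each argument. apply_moves: Moves the arm, as the interface text tells. Its arguments: {"type":"object","properties":{"steps":{"type":"array"}},"required":["steps"]}

```bash
mkdir -p pics
cat > h.py <<'E'
import numpy as np, cv2
from workcell import bot, camera, get_calibration
def cal(n):
    c=get_calibration(n); f=240/np.tan(np.radians(c['fov_y'])/2)
    R=cv2.Rodrigues(np.array(c['rvec'],float))[0]; return c,f,R,np.array(c['tvec'],float)
def cloud(n,d):
    c,f,R,t=cal(n); v,u=np.mgrid[:480,:640]
    P=np.stack([(u-c['cx'])/f*d,(v-c['cy'])/f*d,d],-1); return (P-t)@R
def onplane(n,u,v,z):
    c,f,R,t=cal(n); r=np.array([(u-c['cx'])/f,(v-c['cy'])/f,1])@R; o=-t@R
    return o+r*(z-o[2])/r[2]
def shot(n,tag):
    p,d=camera(n); cv2.imwrite(f'pics/{tag}.png',p[...,::-1]); np.savez(f'pics/{tag}.npz',p=p,d=d); return p,d
E
python3 - <<'E'
from h import *
shot('top','top0');shot('side','side0')
print(get_calibration('top'),get_calibration('side'));print(bot.get_obs())
E
```

```text
{'fov_y': 56.247757672157434, 'cx': 322.1136749132851, 'cy': 239.08257416450678, 'rvec': array([ 2.1556657 , -2.03172367,  0.24492026]), 'tvec': array([0.00207271, 0.55991175, 1.08006776])} {'fov_y': 52.536370119132414, 'cx': 322.8830239553319, 'cy': 231.89937952557273, 'rvec': array([ 2.46634288, -0.110283  ,  0.06167228]), 'tvec': array([-0.53663518,  0.09097689,  1.26004035])}
{'clock': 0.1, 'joint_pos': array([ 1.18402108e+00,  2.41336487e-01,  3.88919395e-03,  1.33523944e+00,
       -1.06187570e-05,  1.57079652e+00]), 'joint_vel': array([-0.00034556, -0.00296638,  0.00284446, -0.00095489, -0.00011967,
       -0.00048301]), 'tau': array([ 5.45968251e-04, -3.73137331e+01,  2.53010273e+01,  1.08490352e-02,
       -5.53383916e-05,  1.87609390e-05]), 'eef_pos': array([0.18840302, 0.46256872, 0.24751409]), 'tool_rot': array([ 1.92184474e-01,  9.81358362e-01, -9.28603239e-04, -1.76442751e-04]), 'ft_force': array([-0.32058906,  0.03336261, -0.8312527 ]), 'ft_torque': array([-0.03757629, -0.06609564,  0.03765456]), 'grasp_force': 0.0, 'grip_width': 0.08528214021593067}
```

View pics/top0.png

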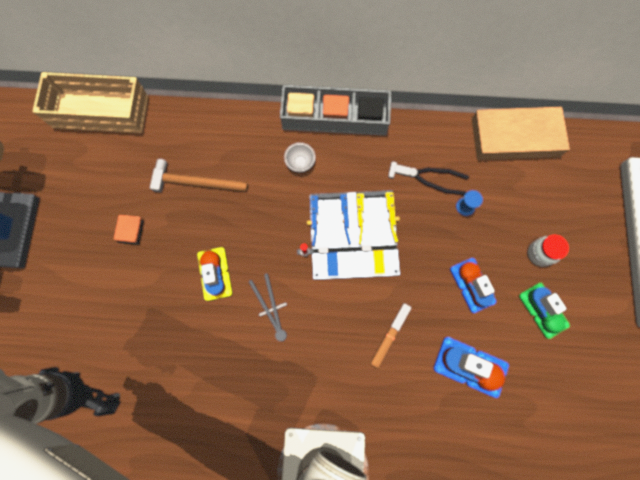

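View pics/side0.png

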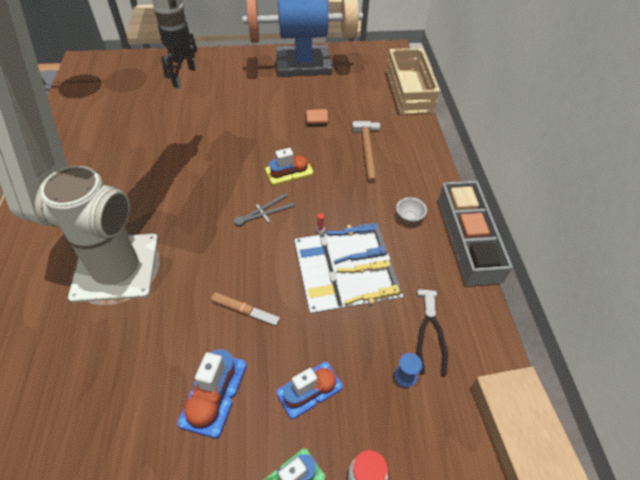

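Candidates for the blue-plate shoe are the small orange shoe on a blue plate at (473,285), the larger one on blue at (472,367) and the green-plated one at (545,310). I choose (473,285). The yellow-plate shoe is at (213,273), the dock at (355,235), and the red post at (304,249). I'll check these in a close crop.

Run:
```python
from h import *
z=np.load('pics/top0.npz');p=z['p'];d=z['d'];W=cloud('top',d)
a=cv2.resize(p[180:290,295:410],None,fx=5,fy=5,interpolation=cv2.INTER_CUBIC)
b=cv2.resize(p[250:320,445:505],None,fx=3.6,fy=3.6,interpolation=cv2.INTER_CUBIC)
c=cv2.resize(p[240:310,185:245],None,fx=3.6,fy=3.6,interpolation=cv2.INTER_CUBIC)
o=np.zeros((550,800,3),np.uint8);o[:550,:575]=a;o[:252,580:796]=b;o[260:512,580:796]=c
cv2.imwrite('pics/crop0.png',o[...,::-1])
h=cv2.cvtColor(p,cv2.COLOR_RGB2HSV).astype(int)
def fit(m,box):
    v0,v1,u0,u1=box;k=np.zeros_like(m);k[v0:v1,u0:u1]=m[v0:v1,u0:u1]
    q=W[k][:,:2].astype(np.float32);r=cv2.minAreaRect(q);return k.sum(),r
sat=(h[...,1]>150)
bl=sat&(h[...,0]>95)&(h[...,0]<130)&(h[...,2]>60)
ye=sat&(h[...,0]>20)&(h[...,0]<36)&(h[...,2]>100)
rd=sat&((h[...,0]<6)|(h[...,0]>172))&(h[...,2]>90)
wh=(h[...,1]<70)&(h[...,2]>170)
for nm,m,bx in[('L',bl,(255,315,448,500)),('R',ye,(243,303,190,236)),('big',bl,(330,400,430,512))]:
    print(nm,fit(m&(W[...,2]<.03),bx))
for nm,bx in[('L',(255,315,448,500)),('R',(243,303,190,236))]:
    v0,v1,u0,u1=bx;w=W[v0:v1,u0:u1].reshape(-1,3);s=w[(w[:,2]>.08)];print(nm,'stem',len(s),s.mean(0),np.ptp(s,0), cv2.minAreaRect(s[:,:2].astype(np.float32)))
k=rd.copy();k[:235]=0;k[262:]=0;k[:,:295]=0;k[:,312:]=0
w=W[k];print('post',len(w),w.mean(0),w[:,2].max(), w[w[:,2]>.055].mean(0))
w=W[180:290,300:410].reshape(-1,3);s=w[(w[:,2]>.003)&(w[:,2]<.03)];print('dock',cv2.minAreaRect(s[:,:2].astype(np.float32)),len(s))
```

```text
L (np.int64(357), ((0.4732126295566559, -0.36490917205810547), (0.12810158729553223, 0.06957772374153137), 26.4533748626709))
R (np.int64(617), ((0.4647360146045685, 0.3173627257347107), (0.13944146037101746, 0.07926733791828156), 15.40616226196289))
big (np.int64(819), ((0.26554447412490845, -0.35604482889175415), (0.1671178638935089, 0.0895322784781456), 69.83026885986328))
L stem 223 [ 0.45241774 -0.34977681  0.14428996] [0.19502206 0.41508694 1.10106807] ((0.36945825815200806, -0.18586669862270355), (0.045316871255636215, 0.4447621703147888), 26.434986114501953)
R stem 217 [0.44359226 0.29725927 0.13101794] [0.18458026 0.30422036 1.10100665] ((0.36757203936576843, 0.18268387019634247), (0.3506926894187927, 0.04661073163151741), 56.687686920166016)
post 54 [0.5402527  0.08221527 0.04518656] 0.06464420122624785 [0.53658779 0.08063914 0.06060373]
dock ((0.5958222150802612, -0.05085746943950653), (0.30071353912353516, 0.2994462847709656), 2.7799293994903564) 5341
```

View pics/crop0.png

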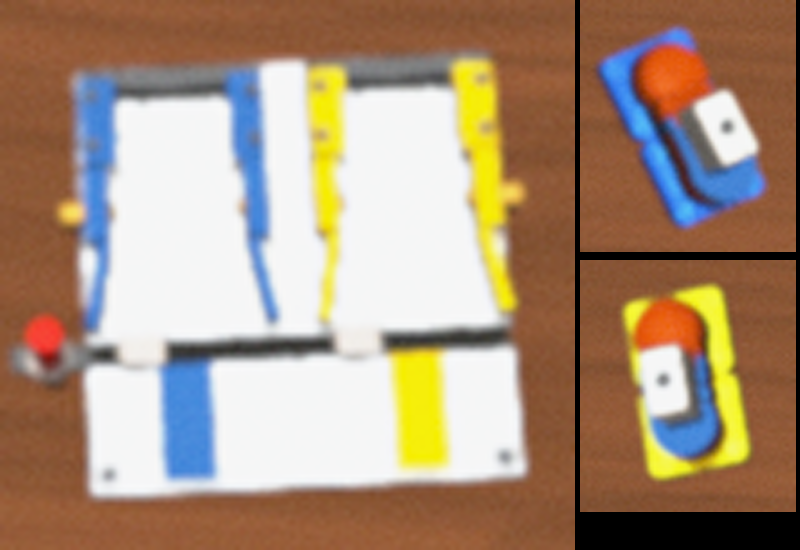

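Run:
```python
from h import *
z=np.load('pics/top0.npz');p=z['p'];d=z['d'];W=cloud('top',d)
P=lambda x,y,zz:onplane('top',(x+.5)/5-.5+295,(y+.5)/5-.5+180,zz)
nl,nr=P(90,497,.006),P(527,474,.006);fr,fl=P(492,56,.0265),P(74,72,.0265)
for n,q in zip('nl nr fl fr'.split(),(nl,nr,fl,fr)):print(n,q.round(4))
e=nl-nr;print('near len',np.linalg.norm(e),'yaw',np.arctan2(e[1],e[0])-np.pi/2)
e=fl-fr;print('far len',np.linalg.norm(e),'yaw',np.arctan2(e[1],e[0])-np.pi/2)
yaw=[np.arctan2(*(b-a)[[1,0]]) for a,b in((nl,fl),(nr,fr))];print('side yaws',yaw)
print('keeper slots bar ends L,R z~.008',P(90,354,.008),P(508,335,.008))
print('post top px centre',P(44,335,.063))
h=cv2.cvtColor(p,cv2.COLOR_RGB2HSV).astype(int)
for nm,bx in[('L',(255,315,448,500)),('R',(243,303,190,236))]:
    v0,v1,u0,u1=bx;w=W[v0:v1,u0:u1].reshape(-1,3);hh=h[v0:v1,u0:u1].reshape(-1,3)
    s=w[(w[:,2]>.083)&(w[:,2]<.1)];s=s[np.all(abs(s-np.median(s,0))<.03,1)]
    print(nm,'stem',len(s),s.mean(0),cv2.minAreaRect(s[:,:2].astype(np.float32)))
    s=w[(w[:,2]>.006)&(w[:,2]<.055)&(hh[:,1]>120)];print(' body',len(s),cv2.minAreaRect(s[:,:2].astype(np.float32)))
    # stem top white px
    m=((h[...,1]<60)&(h[...,2]>170)).astype(np.uint8);k=np.zeros_like(m);k[v0:v1,u0:u1]=m[v0:v1,u0:u1]
    vv,uu=np.nonzero(k);q=np.array([onplane('top',a,b,.088) for a,b in zip(uu,vv)])
    print(' white',len(q),q.mean(0),cv2.minAreaRect(q[:,:2].astype(np.float32)))
Q=lambda x,y,x0,y0,oy:onplane('top',(x-580+.5)/3.6-.5+x0,(y-oy+.5)/3.6-.5+y0,.012).round(4)
print('Lplate corners',[Q(*c,445,250,0) for c in((600,64),(684,28),(765,192),(685,227))])
print('Rplate corners',[Q(*c,185,240,260) for c in((623,300),(722,285),(751,462),(652,480))])
```

```text
nl [0.4638 0.0545 0.006 ]
nr [ 0.4898 -0.1753  0.006 ]
fl [0.6918 0.0774 0.0265]
fr [ 0.7146 -0.1487  0.0265]
near len 0.23128105278250946 yaw 0.11225319312374471
far len 0.22722197057475763 yaw 0.10033042897236433
side yaws [np.float64(0.10004836147485739), np.float64(0.11790341705261506)]
keeper slots bar ends L,R z~.008 [0.540312   0.05934364 0.008     ] [ 0.56401027 -0.16345743  0.008     ]
post top px centre [0.5371041  0.08170824 0.063     ]
L stem 180 [ 0.46142302 -0.37102158  0.08592973] ((0.46127942204475403, -0.37054747343063354), (0.0456664115190506, 0.02795342542231083), 24.810890197753906)
 body 886 ((0.472770631313324, -0.36576300859451294), (0.1282208412885666, 0.07035350799560547), 26.25019645690918)
 white 224 [ 0.46195825 -0.37036074  0.088     ] ((0.46197766065597534, -0.36967384815216064), (0.04786542430520058, 0.029516851529479027), 25.681907653808594)
R stem 175 [0.45024667 0.30925564 0.08627559] ((0.450676292181015, 0.30900704860687256), (0.044415246695280075, 0.02716408111155033), 15.09538745880127)
 body 886 ((0.4647149443626404, 0.31389573216438293), (0.13591349124908447, 0.07142960280179977), 15.786943435668945)
 white 227 [0.44865384 0.31018386 0.088     ] ((0.4368074834346771, 0.3080326020717621), (0.07488053292036057, 0.029385030269622803), 6.945460796356201)
Lplate corners [array([ 0.5152, -0.3064,  0.012 ]), array([ 0.5459, -0.3685,  0.012 ]), array([ 0.4287, -0.4244,  0.012 ]), array([ 0.4003, -0.3663,  0.012 ])]
Rplate corners [array([0.5202, 0.367 , 0.012 ]), array([0.5358, 0.2954, 0.012 ]), array([0.4069, 0.2601, 0.012 ]), array([0.3898, 0.3298, 0.012 ])]
```

The crop shows the small blue-plated orange shoe with its toe to the upper left in the image (world yaw +26°). The yellow-plated shoe is at yaw +15.6°. The red post is at crop (44,335) and the keeper is half open. Next I'll plan the reach for the post.

```bash
cat > plan.py <<'E'
import sys; from h import *
from scipy.spatial.transform import Rotation as Ro
Y=.107; O=np.array([.6279,-.0442]); D=np.array([[np.cos(Y),-np.sin(Y)],[np.sin(Y),np.cos(Y)]])
def dock(x,y): return O+D@[x,y]
def plan(start,phi0,wps):
    p=np.array(start,float);ph=phi0
    for x,y,z,phi in wps:
        dphi=phi-ph
        # turn first, then shift in the tool axes after the turn
        t=np.array([x,y,z])-p;a=np.radians(phi);ax=np.array([-np.sin(a),np.cos(a),0]);ay=np.array([np.cos(a),np.sin(a),0])
        s=np.array([t@ax,t@ay,-t[2]])/.2
        n=int(np.ceil(max(np.abs(np.linalg.norm(s)*200/40),0)))
        print(f'turn z {-dphi/180:.4f} rows>={abs(dphi)/7.1:.1f}; shift {s.round(4)} rows>={np.linalg.norm(s)*200/40:.1f}')
        p=np.array([x,y,z]);ph=phi
def state():
    o=bot.get_obs();M=Ro.from_quat(o['tool_rot']).as_matrix();return o['eef_pos'],np.degrees(np.arctan2(M[1,1],M[0,1])),o
E
python3 - <<'E'
from plan import *
p,ph,o=state();print(p,ph,np.degrees(Y))
x,y=.537,.0812;f=96.1
plan(p,ph,[(x,y,.16,f),(x,y,.044,f),(*(np.array([x,y])+D@[0,.034]),.044,f)])
E
```

```text
[0.18840302 0.46256872 0.24751409] 67.83939918846076 6.130648407899808
turn z -0.1570 rows>=4.0; shift [-1.5305 -2.0813  0.4376] rows>=13.1
turn z -0.0000 rows>=0.0; shift [0.   0.   0.58] rows>=2.9
turn z -0.0000 rows>=0.0; shift [ 1.0e-04  1.7e-01 -0.0e+00] rows>=0.8
```

>>> apply_moves:
  steps:
    - [[0,0,0],[0,0,-0.0393],0.65]
    - [[0,0,0],[0,0,-0.0393],0.65]
    - [[0,0,0],[0,0,-0.0392],0.65]
    - [[0,0,0],[0,0,-0.0392],0.65]
    - [[-0.1093,-0.1487,0.0313],[0,0,0],0.65]
    - [[-0.1093,-0.1487,0.0313],[0,0,0],0.65]
    - [[-0.1093,-0.1487,0.0313],[0,0,0],0.65]
    - [[-0.1093,-0.1487,0.0313],[0,0,0],0.65]

```text
clock: 0.77
eef_pos: [0.2886, 0.3528, 0.2226]
tool_rot: [-0.054, 0.999, -0.0, -0.0]
ft_force: [-0.1, 0.2, -0.6]
grip_width: 0.0555
grasp_force: 0.0
```

>>> apply_moves:
  steps:
    - [[-0.1093,-0.1487,0.0313],[0,0,0],0.65]
    - [[-0.1093,-0.1487,0.0313],[0,0,0],0.65]
    - [[-0.1093,-0.1487,0.0313],[0,0,0],0.65]
    - [[-0.1093,-0.1487,0.0313],[0,0,0],0.65]
    - [[-0.1093,-0.1487,0.0313],[0,0,0],0.65]
    - [[-0.1093,-0.1487,0.0313],[0,0,0],0.65]
    - [[-0.1093,-0.1487,0.0313],[0,0,0],0.65]
    - [[-0.1093,-0.1487,0.0313],[0,0,0],0.65]

```text
clock: 1.43
eef_pos: [0.488, 0.1343, 0.1725]
tool_rot: [-0.053, 0.999, -0.0, -0.0]
ft_force: [-0.5, 0.3, -0.1]
grip_width: 0.0552
grasp_force: 0.0
```

>>> apply_moves:
  steps:
    - [[-0.1093,-0.1487,0.0313],[0,0,0],0.65]
    - [[-0.1093,-0.1487,0.0313],[0,0,0],0.65]
    - [[0,0,0],[0,0,0],0.65]
    - [[0,0,0],[0,0,0],0.65]
    - [[0,0,0],[0,0,0],0.65]
    - [[0,0,0],[0,0,0],0.65]
    - [[0,0,0],[0,0,0],0.65]
    - [[0,0,0],[0,0,0],0.65]

```text
clock: 2.1
eef_pos: [0.5366, 0.0827, 0.1611]
tool_rot: [-0.054, 0.999, 0.0, 0.0]
ft_force: [-0.1, 0.4, 1.0]
grip_width: 0.0557
grasp_force: 0.0
```

Run:
```python
from plan import *
p,ph,o=state();print(p,ph,o['grip_width'],o['clock'],o['joint_pos'])
plan(p,ph,[(.537,.0812,.044,96.1)])
```

```text
[0.53663008 0.08269224 0.16113065] 96.21278937575572 0.055673346276369336 2.1 [ 1.52842371e-01  3.76435302e-01 -3.84025392e-02  1.15545173e+00
  9.56342440e-05  4.44087945e-02]
turn z 0.0006 rows>=0.0; shift [-0.001  -0.0076  0.5857] rows>=2.9
```

>>> apply_moves:
  steps:
    - [[0,-0.004,0.146],[0,0,0],0.65]
    - [[0,-0.0036,0.146],[0,0,0],0.65]
    - [[0,0,0.146],[0,0,0],0.65]
    - [[0,0,0.147],[0,0,0],0.65]
    - [[0,0,0],[0,0,0],0.0]
    - [[0,0,0],[0,0,0],0.0]
    - [[0,0,0],[0,0,0],0.0]
    - [[0,0,0],[0,0,0],0.0]

```text
clock: 2.77
eef_pos: [0.5384, 0.0806, 0.0456]
tool_rot: [-0.053, 0.999, 0.0, 0.001]
ft_force: [0.1, 1.0, -1.6]
grip_width: 0.0161
grasp_force: 58.6
```

>>> apply_moves:
  steps:
    - [[0,0,0],[0,0,0],0.0]
    - [[0,0,0],[0,0,0],0.0]
    - [[0,0.03,0],[0,0,0],0.0]
    - [[0,0.03,0],[0,0,0],0.0]
    - [[0,0.03,0],[0,0,0],0.0]
    - [[0,0.03,0],[0,0,0],0.0]
    - [[0,0.02,0],[0,0,0],0.0]
    - [[0,0,0],[0,0,0],0.0]

```text
clock: 3.43
eef_pos: [0.5354, 0.1087, 0.0455]
tool_rot: [-0.053, 0.999, 0.0, 0.002]
ft_force: [-1.7, 0.7, 6.8]
grip_width: 0.0168
grasp_force: 59.5
```

Run:
```python
from plan import *
p,ph,o=state();print(p,ph,o['grip_width'],o['grasp_force'],o['ft_force'],(p[:2]-O)@D)
```

```text
[0.53544532 0.10867573 0.04553468] 96.12321542805701 0.016754279766613766 59.46099579334259 [-1.71721739  0.69699235  6.76071475] [-0.07559942  0.16187521]
```

>>> apply_moves:
  steps:
    - [[0,0.01,0],[0,0,0],0.0]
    - [[0,0.01,0],[0,0,0],0.0]
    - [[0,0.01,0],[0,0,0],0.0]
    - [[0,0.0,0],[0,0,0],0.0]
    - [[0,0,0],[0,0,0],0.0]
    - [[0,0,0],[0,0,0],0.0]
    - [[0,0,0],[0,0,0],0.0]
    - [[0,0,0],[0,0,0],0.0]

```text
clock: 4.1
eef_pos: [0.5352, 0.1108, 0.0455]
tool_rot: [-0.052, 0.999, -0.003, 0.002]
ft_force: [-0.7, -10.5, 6.2]
grip_width: 0.0163
grasp_force: 59.9
```

Run:
```python
from plan import *
p,ph,o=state();print(p,ph,o['grip_width'],o['grasp_force'],o['ft_force'],(p[:2]-O)@D)
```

```text
[0.53521513 0.11075586 0.04550444] 95.93633872528447 0.016251842655819693 59.86816048622131 [ -0.65388138 -10.45677167   6.22733661] [-0.07560614  0.16396803]
```

Run:
```python
from plan import *
plan((.5335,.115,.044),96.1,[(.5335,.111,.044,96.1),(.5335,.111,.16,96.1),(.451,.3094,.16,105.6),(.451,.3094,.070,105.6)])
```

```text
turn z -0.0000 rows>=0.0; shift [ 0.0021 -0.0199 -0.    ] rows>=0.1
turn z -0.0000 rows>=0.0; shift [ 0.    0.   -0.58] rows>=2.9
turn z -0.0528 rows>=1.3; shift [ 0.1305  1.0664 -0.    ] rows>=5.4
turn z -0.0000 rows>=0.0; shift [0.   0.   0.45] rows>=2.2
```

>>> apply_moves:
  steps:
    - [[0,-0.02,0],[0,0,0],0.0]
    - [[0,0,0],[0,0,0],0.6]
    - [[0,0,0],[0,0,0],0.6]
    - [[0,0,0],[0,0,0],0.6]
    - [[0,0,-0.1],[0,0,0],0.6]
    - [[0,0,-0.16],[0,0,0],0.6]
    - [[0,0,-0.16],[0,0,0],0.7]
    - [[0,0,-0.16],[0,0,0],0.8]

```text
clock: 4.77
eef_pos: [0.5336, 0.1102, 0.1604]
tool_rot: [-0.053, 0.999, -0.0, -0.001]
ft_force: [0.4, 0.8, -0.2]
grip_width: 0.068
grasp_force: 0.0
```

>>> apply_moves:
  steps:
    - [[0,0,0],[0,0,-0.0264],0.8]
    - [[0,0,0],[0,0,-0.0264],0.8]
    - [[0.0217,0.1777,0],[0,0,0],0.8]
    - [[0.0217,0.1777,0],[0,0,0],0.8]
    - [[0.0218,0.1777,0],[0,0,0],0.8]
    - [[0.0218,0.1777,0],[0,0,0],0.8]
    - [[0.0217,0.1777,0],[0,0,0],0.8]
    - [[0.0217,0.1778,0],[0,0,0],0.8]

```text
clock: 5.43
eef_pos: [0.4506, 0.31, 0.1596]
tool_rot: [-0.136, 0.991, -0.0, 0.0]
ft_force: [0.2, 0.3, 1.1]
grip_width: 0.0686
grasp_force: 0.0
```

>>> apply_moves:
  steps:
    - [[0,0,0],[0,0,0],0.8]
    - [[0,0,0],[0,0,0],0.8]
    - [[0,0,0.05],[0,0,0],0.8]
    - [[0,0,0.1],[0,0,0],0.8]
    - [[0,0,0.1],[0,0,0],0.8]
    - [[0,0,0.1],[0,0,0],0.8]
    - [[0,0,0.1],[0,0,0],0.8]
    - [[0,0,0],[0,0,0],0.8]

```text
clock: 6.1
eef_pos: [0.4494, 0.3046, 0.065]
tool_rot: [-0.134, 0.991, -0.002, -0.004]
ft_force: [-0.0, -0.7, 0.5]
grip_width: 0.0682
grasp_force: 0.0
```

Run:
```python
from plan import *
p,ph,o=state();print(p,ph,o['grip_width'],o['ft_force'],o['clock'])
p,d=shot('side','side1');a=p[130:200,240:340]
cv2.imwrite('pics/c1.png',cv2.resize(a,None,fx=6,fy=6,interpolation=cv2.INTER_CUBIC)[...,::-1])
```

```text
[0.44935033 0.30463877 0.06495819] 105.44701247456071 0.06816473617884625 [-0.03729007 -0.72269289  0.49432331] 6.1
```

View pics/side1.png

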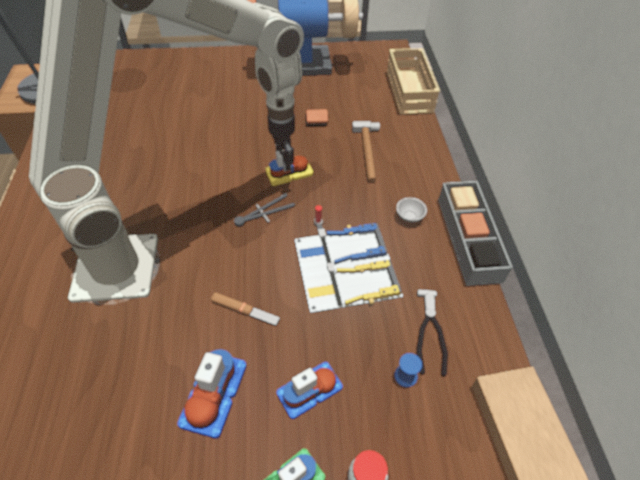

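The gripper is over the yellow-plate shoe at (290,160), with the fingers astride the stem and the keeper open. I'll let it settle and close.

>>> apply_moves:
  steps:
    - [[0,0,0],[0,0,0],0.8]
    - [[0,0,0],[0,0,0],0.8]
    - [[0,0,0],[0,0,0],0.8]
    - [[0,0,0],[0,0,0],0.0]
    - [[0,0,0],[0,0,0],0.0]
    - [[0,0,0],[0,0,0],0.0]
    - [[0,0,0],[0,0,0],0.0]
    - [[0,0,0],[0,0,0],0.0]

```text
clock: 6.82
eef_pos: [0.4519, 0.3087, 0.0703]
tool_rot: [-0.136, 0.991, 0.0, 0.0]
ft_force: [-1.0, 0.6, 4.1]
grip_width: 0.0271
grasp_force: 60.6
```

Run:
```python
from plan import *
p,ph,o=state();print(p,ph,o['grip_width'],o['grasp_force'],o['ft_force'],o['clock'])
# drop 85mm before seat; TCP = grip point (x-12mm)
s=np.array([-.095-.012,-.0625]);x,y=dock(*s);print(x,y)
plan((.451,.3094,.0698),105.6,[(.451,.3094,.160,105.6),(x,y,.16,96.1),(x,y,.078,96.1)])
```

```text
[0.45185114 0.30866412 0.07026049] 105.61016997681791 0.027100674843129672 60.64280390739441 [-0.98938071  0.63586977  4.14668271] 6.8167
0.5281866837648078 -0.11776972587539354
turn z -0.0000 rows>=0.0; shift [ 0.     0.    -0.451] rows>=2.3
turn z 0.0528 rows>=1.3; shift [-0.1568 -2.1648 -0.    ] rows>=10.9
turn z -0.0000 rows>=0.0; shift [0.   0.   0.41] rows>=2.0
```

>>> apply_moves:
  steps:
    - [[0,0,-0.05],[0,0,0],0.0]
    - [[0,0,-0.1],[0,0,0],0.0]
    - [[0,0,-0.15],[0,0,0],0.0]
    - [[0,0,-0.15],[0,0,0],0.0]
    - [[0,0,0],[0,0,0.0264],0.0]
    - [[0,0,0],[0,0,0.0264],0.0]
    - [[-0.0075,-0.1,0],[0,0,0],0.0]
    - [[-0.0125,-0.172,0],[0,0,0],0.0]

```text
clock: 7.48
eef_pos: [0.4609, 0.2565, 0.1597]
tool_rot: [-0.056, 0.998, 0.001, -0.0]
ft_force: [1.3, 0.2, -3.1]
grip_width: 0.0272
grasp_force: 60.3
```

>>> apply_moves:
  steps:
    - [[-0.0125,-0.172,0],[0,0,0],0.0]
    - [[-0.0125,-0.172,0],[0,0,0],0.0]
    - [[-0.0125,-0.172,0],[0,0,0],0.0]
    - [[-0.0125,-0.172,0],[0,0,0],0.0]
    - [[-0.0125,-0.172,0],[0,0,0],0.0]
    - [[-0.0125,-0.172,0],[0,0,0],0.0]
    - [[-0.0125,-0.172,0],[0,0,0],0.0]
    - [[-0.0125,-0.172,0],[0,0,0],0.0]

```text
clock: 8.15
eef_pos: [0.5098, -0.0186, 0.1595]
tool_rot: [-0.053, 0.999, 0.0, -0.001]
ft_force: [1.0, 0.3, -3.3]
grip_width: 0.0273
grasp_force: 60.3
```

>>> apply_moves:
  steps:
    - [[-0.0125,-0.172,0],[0,0,0],0.0]
    - [[-0.0125,-0.172,0],[0,0,0],0.0]
    - [[-0.0118,-0.1728,0],[0,0,0],0.0]
    - [[0,0,0],[0,0,0],0.0]
    - [[0,0,0],[0,0,0],0.0]
    - [[0,0,0],[0,0,0],0.0]
    - [[0,0,0],[0,0,0],0.0]
    - [[0,0,0],[0,0,0],0.0]

```text
clock: 8.82
eef_pos: [0.5284, -0.1176, 0.1596]
tool_rot: [-0.054, 0.999, 0.0, -0.0]
ft_force: [0.3, 0.8, -3.5]
grip_width: 0.0274
grasp_force: 61.0
```

Run:
```python
from plan import *
p,ph,o=state();print(p,ph,o['grip_width'],o['grasp_force'],o['ft_force'],o['clock'],(p[:2]-O)@D)
P,d=shot('top','top2');W=cloud('top',d)
a=P[170:300,270:410];cv2.imwrite('pics/c2.png',cv2.resize(a,None,fx=4.5,fy=4.5,interpolation=cv2.INTER_CUBIC)[...,::-1])
```

```text
[ 0.52842751 -0.11760992  0.15955246] 96.20827225547009 0.027362729756708587 60.95307469367981 [ 0.33648661  0.76967522 -3.49644484] 8.8167 [-0.10674349 -0.06236683]
```

View pics/c2.png

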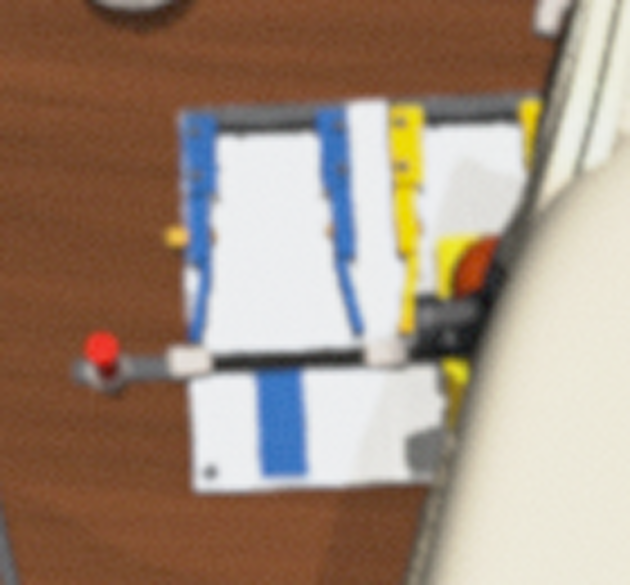

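The keeper is open (post at crop (102,348), tabs clear of the lanes) and the shoe hangs over the yellow lane. Lowering it now.

>>> apply_moves:
  steps:
    - [[0,0,0.08],[0,0,0],0.0]
    - [[0,0,0.12],[0,0,0],0.0]
    - [[0,0,0.12],[0,0,0],0.0]
    - [[0,0,0.06],[0,0,0],0.0]
    - [[0,0,0.02],[0,0,0],0.0]
    - [[0,0,0.01],[0,0,0],0.0]
    - [[0,0,0.005],[0,0,0],0.0]
    - [[0,0,0],[0,0,0],0.0]

```text
clock: 9.53
eef_pos: [0.5298, -0.1188, 0.0777]
tool_rot: [-0.054, 0.999, -0.0, 0.001]
ft_force: [-0.6, 0.2, -3.0]
grip_width: 0.0273
grasp_force: 60.8
```

>>> apply_moves:
  steps:
    - [[0,0,0],[0,0,0],0.0]
    - [[0,0,0],[0,0,0],0.0]
    - [[-0.03,0,0],[0,0,0],0.0]
    - [[-0.04,0,0],[0,0,0],0.0]
    - [[-0.04,0,0],[0,0,0],0.0]
    - [[-0.04,0,0],[0,0,0],0.0]
    - [[0,0,0],[0,0,0],0.0]
    - [[0,0,0],[0,0,0],0.0]

```text
clock: 10.2
eef_pos: [0.5593, -0.1156, 0.0764]
tool_rot: [-0.053, 0.999, -0.0, 0.0]
ft_force: [-0.3, -0.9, -2.4]
grip_width: 0.0273
grasp_force: 61.0
```

Run:
```python
from plan import *
p,ph,o=state();print(p,ph,o['grip_width'],o['grasp_force'],o['ft_force'],o['ft_torque'],(p[:2]-O)@D)
```

```text
[ 0.55932555 -0.11559122  0.07641465] 96.12407498583283 0.02726991129880775 60.99502086639404 [-0.27580953 -0.8904979  -2.37918582] [ 0.01172603  0.13319817 -0.00293134] [-0.07580656 -0.06365946]
```

>>> apply_moves:
  steps:
    - [[-0.03,0,0],[0,0,0],0.0]
    - [[-0.03,0,0],[0,0,0],0.0]
    - [[-0.03,0,0],[0,0,0],0.0]
    - [[-0.03,0,0],[0,0,0],0.0]
    - [[-0.03,0,0],[0,0,0],0.0]
    - [[-0.03,0,0],[0,0,0],0.0]
    - [[0,0,0],[0,0,0],0.0]
    - [[0,0,0],[0,0,0],0.0]

```text
clock: 10.87
eef_pos: [0.5964, -0.1117, 0.0768]
tool_rot: [-0.053, 0.999, 0.0, 0.002]
ft_force: [2.2, 0.3, -3.4]
grip_width: 0.0273
grasp_force: 61.0
```

Run:
```python
from plan import *
p,ph,o=state();print(p,ph,o['grip_width'],o['grasp_force'],o['ft_force'],o['ft_torque'],(p[:2]-O)@D)
```

```text
[ 0.59638078 -0.11168452  0.07681508] 96.12753847917179 0.027276132697804416 60.9615683555603 [ 2.15280969  0.34264667 -3.35537452] [ 0.08086488 -0.42818735 -0.04580921] [-0.03854603 -0.06373245]
```

>>> apply_moves:
  steps:
    - [[-0.03,0,0],[0,0,0],0.0]
    - [[-0.03,0,0],[0,0,0],0.0]
    - [[-0.03,0,0],[0,0,0],0.0]
    - [[-0.02,0,0],[0,0,0],0.0]
    - [[-0.02,0,0],[0,0,0],0.0]
    - [[0,0,0],[0,0,0],0.0]
    - [[0,0,0],[0,0,0],0.0]
    - [[0,0,0],[0,0,0],0.0]

```text
clock: 11.53
eef_pos: [0.6218, -0.1091, 0.0771]
tool_rot: [-0.053, 0.999, -0.0, 0.002]
ft_force: [2.9, 0.4, -3.8]
grip_width: 0.0275
grasp_force: 60.9
```

Run:
```python
from plan import *
p,ph,o=state();print(p,ph,o['grip_width'],o['grasp_force'],o['ft_force'],o['ft_torque'],(p[:2]-O)@D)
```

```text
[ 0.62184132 -0.10905832  0.07712777] 96.11466833495997 0.027533958824181304 60.90692639350891 [ 2.85683578  0.39964062 -3.76444332] [ 0.04075471 -0.77476836  0.0274722 ] [-0.01295063 -0.06384036]
```

>>> apply_moves:
  steps:
    - [[-0.01,0,0],[0,0,0],0.0]
    - [[-0.01,0,0],[0,0,0],0.0]
    - [[-0.01,0,0],[0,0,0],0.0]
    - [[0,0,0],[0,0,0],0.0]
    - [[0,0,0],[0,0,0],0.0]
    - [[0,0,0],[0,0,0],0.0]
    - [[0,0,0],[0,0,0],0.0]
    - [[0,0,0],[0,0,0],0.0]

```text
clock: 12.2
eef_pos: [0.6242, -0.1087, 0.0767]
tool_rot: [-0.053, 0.999, -0.0, -0.002]
ft_force: [-6.0, -0.1, 1.4]
grip_width: 0.0277
grasp_force: 61.7
```

Run:
```python
from plan import *
p,ph,o=state();print(p,ph,o['grip_width'],o['grasp_force'],o['ft_force'],o['ft_torque'],(p[:2]-O)@D)
```

```text
[ 0.62416974 -0.10866958  0.0766817 ] 96.06995972174585 0.02766714231847355 61.68345808982849 [-5.95805077 -0.09669512  1.43306209] [-0.13127846  1.08340335 -0.02880444] [-0.01059401 -0.0637025 ]
```

>>> apply_moves:
  steps:
    - [[-0.01,0,0],[0,0,0],0.0]
    - [[-0.01,0,0],[0,0,0],0.0]
    - [[0,0,0],[0,0,0],0.0]
    - [[0,0,0],[0,0,0],0.0]
    - [[0,0,0],[0,0,0],0.0]
    - [[0,0,0],[0,0,0],0.0]
    - [[0,0,0],[0,0,0],0.0]
    - [[0,0,0],[0,0,0],0.0]

```text
clock: 12.87
eef_pos: [0.6246, -0.1086, 0.0771]
tool_rot: [-0.053, 0.999, -0.0, -0.006]
ft_force: [-14.4, -0.3, 9.3]
grip_width: 0.0273
grasp_force: 62.9
```

Run:
```python
from plan import *
p,ph,o=state();print(p,ph,o['grip_width'],o['grasp_force'],o['ft_force'],o['ft_torque'],(p[:2]-O)@D)
```

```text
[ 0.62457275 -0.10860885  0.07711457] 96.03942424744777 0.027253810088162904 62.91212439537048 [-14.40505727  -0.26586056   9.28896543] [-0.32041366  2.89716568  0.04426292] [-0.01018683 -0.06368516]
```

It's against the stop: the force rose without further travel. I'll back off, release, rise, and go to the blue-plate shoe.

Run:
```python
from plan import *
a=(*dock(-.0107,-.0625),.0759)
plan(a,96.1,[(a[0],a[1],.16,96.1),(.4615,-.3713,.16,116.4),(.4615,-.3713,.070,116.4)])
x,y=dock(-.107,.0615)
plan((.4615,-.3713,.070),116.4,[(.4615,-.3713,.160,116.4),(x,y,.16,96.1),(x,y,.0765,96.1)])
```

```text
turn z -0.0000 rows>=0.0; shift [ 0.      0.     -0.4205] rows>=2.1
turn z -0.1128 rows>=2.9; shift [ 1.314  -0.8204 -0.    ] rows>=7.7
turn z -0.0000 rows>=0.0; shift [0.   0.   0.45] rows>=2.2
turn z -0.0000 rows>=0.0; shift [ 0.    0.   -0.45] rows>=2.2
turn z 0.1128 rows>=2.9; shift [-0.4659  1.845  -0.    ] rows>=9.5
turn z -0.0000 rows>=0.0; shift [0.     0.     0.4175] rows>=2.1
```

>>> apply_moves:
  steps:
    - [[0.0285,0,0],[0,0,0],0.0]
    - [[0,0,0],[0,0,0],0.0]
    - [[0,0,0],[0,0,0],0.6]
    - [[0,0,0],[0,0,0],0.6]
    - [[0,0,0],[0,0,0],0.6]
    - [[0,0,-0.1],[0,0,0],0.7]
    - [[0,0,-0.16],[0,0,0],0.8]
    - [[0,0,-0.16],[0,0,0],0.8]

```text
clock: 13.53
eef_pos: [0.6241, -0.1084, 0.1604]
tool_rot: [-0.053, 0.999, 0.0, -0.001]
ft_force: [0.7, 0.2, 0.2]
grip_width: 0.0684
grasp_force: 0.0
```

>>> apply_moves:
  steps:
    - [[0,0,0],[0,0,-0.0376],0.8]
    - [[0,0,0],[0,0,-0.0376],0.8]
    - [[0,0,0],[0,0,-0.0376],0.8]
    - [[0.146,-0.0912,0],[0,0,0],0.8]
    - [[0.146,-0.0912,0],[0,0,0],0.8]
    - [[0.146,-0.0912,0],[0,0,0],0.8]
    - [[0.146,-0.0912,0],[0,0,0],0.8]
    - [[0.146,-0.0912,0],[0,0,0],0.8]

```text
clock: 14.2
eef_pos: [0.5342, -0.2565, 0.1611]
tool_rot: [-0.229, 0.973, -0.0, 0.001]
ft_force: [-0.3, -0.1, -0.1]
grip_width: 0.0685
grasp_force: 0.0
```

>>> apply_moves:
  steps:
    - [[0.146,-0.0911,0],[0,0,0],0.8]
    - [[0.146,-0.0911,0],[0,0,0],0.8]
    - [[0.146,-0.0911,0],[0,0,0],0.8]
    - [[0.146,-0.0911,0],[0,0,0],0.8]
    - [[0,0,0],[0,0,0],0.8]
    - [[0,0,0],[0,0,0],0.8]
    - [[0,0,0],[0,0,0],0.8]
    - [[0,0,0],[0,0,0],0.8]

```text
clock: 14.87
eef_pos: [0.463, -0.3717, 0.1608]
tool_rot: [-0.229, 0.973, 0.0, 0.0]
ft_force: [0.5, 0.6, 0.4]
grip_width: 0.0685
grasp_force: 0.0
```

Run:
```python
from plan import *
p,ph,o=state();print(p,ph,o['grip_width'],o['clock'])
P,d=shot('top','top3');W=cloud('top',d);Q,e=shot('side','side3')
a=cv2.resize(P[185:290,300:405],None,fx=3.8,fy=3.8,interpolation=cv2.INTER_CUBIC)
b=cv2.resize(Q[215:315,285:410],None,fx=3.2,fy=3.2,interpolation=cv2.INTER_CUBIC)
o=np.zeros((400,800,3),np.uint8);o[:a.shape[0],:a.shape[1]]=a[:400,:399];o[:b.shape[0],400:400+b.shape[1]]=b
cv2.imwrite('pics/c3.png',o[...,::-1])
w=W[185:290,300:405].reshape(-1,3);s=w[(w[:,2]>.088)&(w[:,2]<.1)]
s=s[np.linalg.norm(s[:,:2]-(.6245,-.1085),axis=1)<.05];r=cv2.minAreaRect(s[:,:2].astype(np.float32));print('stem',r,(np.array(r[0])-O)@D)
```

```text
[ 0.46299314 -0.37167353  0.1607818 ] 116.48764471627508 0.06846650537098153 14.8667
stem ((0.6218854784965515, -0.10731238126754761), (0.04307759180665016, 0.028156206011772156), 4.068436622619629) [-0.01272027 -0.06210911]
```

View pics/c3.png

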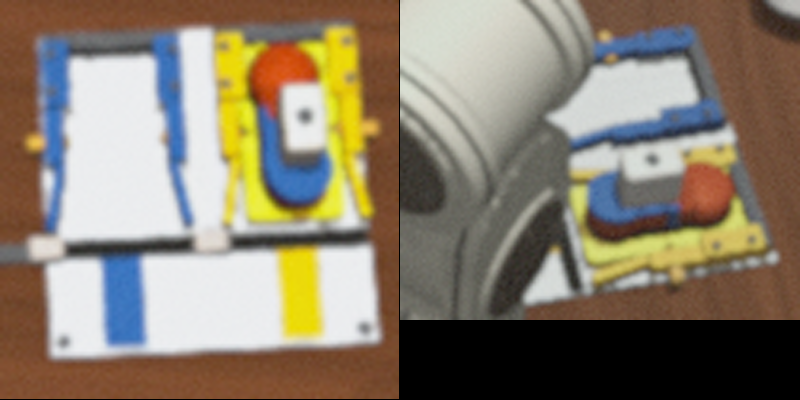

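The yellow shoe sits home: the stem measures within 1 mm of the seat, and the notches line up with the balls at crop (243,130) and (345,135). Now I'll grip the blue-plate shoe.

>>> apply_moves:
  steps:
    - [[0,0,0.05],[0,0,0],0.8]
    - [[0,0,0.1],[0,0,0],0.8]
    - [[0,0,0.1],[0,0,0],0.8]
    - [[0,0,0.1],[0,0,0],0.8]
    - [[0,0,0.1],[0,0,0],0.8]
    - [[0,0,0],[0,0,0],0.8]
    - [[0,0,0],[0,0,0],0.8]
    - [[0,0,0],[0,0,0],0.8]

```text
clock: 15.63
eef_pos: [0.4628, -0.3724, 0.0713]
tool_rot: [-0.229, 0.973, -0.0, 0.0]
ft_force: [0.5, 0.1, 0.1]
grip_width: 0.0681
grasp_force: 0.0
```

>>> apply_moves:
  steps:
    - [[0,0,0],[0,0,0],0.0]
    - [[0,0,0],[0,0,0],0.0]
    - [[0,0,0],[0,0,0],0.0]
    - [[0,0,0],[0,0,0],0.0]
    - [[0,0,0],[0,0,0],0.0]
    - [[0,0,0],[0,0,0],0.0]
    - [[0,0,0],[0,0,0],0.0]
    - [[0,0,0],[0,0,0],0.0]

```text
clock: 16.3
eef_pos: [0.4629, -0.3732, 0.0719]
tool_rot: [-0.228, 0.974, -0.001, 0.001]
ft_force: [-0.2, -0.8, 5.3]
grip_width: 0.0273
grasp_force: 59.9
```

Run:
```python
from plan import *
p,ph,o=state();print(p,ph,o['grip_width'],o['grasp_force'],o['ft_force'],o['clock'])
x,y=dock(-.107,.061)
plan((.4615,-.3713,.0705),116.4,[(.4615,-.3713,.160,116.4),(x,y,.16,96.1),(x,y,.0765,96.1)])
plan(p,ph,[(x,y,.16,96.1)])
```

```text
[ 0.46291491 -0.37322431  0.07193867] 116.39431925439581 0.027291460185831437 59.93884205818176 [-0.2470007  -0.80454138  5.29653434] 16.3
turn z -0.0000 rows>=0.0; shift [ 0.      0.     -0.4475] rows>=2.2
turn z 0.1128 rows>=2.9; shift [-0.4659  1.8425 -0.    ] rows>=9.5
turn z -0.0000 rows>=0.0; shift [0.     0.     0.4175] rows>=2.1
turn z 0.1127 rows>=2.9; shift [-0.4599  1.8529 -0.4403] rows>=9.8
```

>>> apply_moves:
  steps:
    - [[0,0,-0.1],[0,0,0],0.0]
    - [[0,0,-0.15],[0,0,0],0.0]
    - [[0,0,-0.2],[0,0,0],0.0]
    - [[0,0,-0.2],[0,0,0],0.0]
    - [[0,0,0],[0,0,0.0376],0.0]
    - [[0,0,0],[0,0,0.0376],0.0]
    - [[0,0,0],[0,0,0.0376],0.0]
    - [[-0.042,0.168,0],[0,0,0],0.0]

```text
clock: 16.97
eef_pos: [0.4657, -0.3426, 0.1993]
tool_rot: [-0.048, 0.999, -0.002, -0.001]
ft_force: [2.9, -0.9, -3.2]
grip_width: 0.0273
grasp_force: 61.3
```

>>> apply_moves:
  steps:
    - [[-0.042,0.168,0],[0,0,0],0.0]
    - [[-0.042,0.168,0],[0,0,0],0.0]
    - [[-0.042,0.168,0],[0,0,0],0.0]
    - [[-0.042,0.168,0],[0,0,0],0.0]
    - [[-0.042,0.168,0],[0,0,0],0.0]
    - [[-0.042,0.168,0],[0,0,0],0.0]
    - [[-0.042,0.168,0],[0,0,0],0.0]
    - [[-0.042,0.168,0],[0,0,0],0.0]

```text
clock: 17.63
eef_pos: [0.5039, -0.062, 0.1994]
tool_rot: [-0.053, 0.999, 0.0, -0.002]
ft_force: [1.2, -0.1, -3.7]
grip_width: 0.0274
grasp_force: 61.3
```

>>> apply_moves:
  steps:
    - [[-0.042,0.168,0],[0,0,0],0.0]
    - [[-0.042,0.168,0],[0,0,0],0.0]
    - [[0,0,0],[0,0,0],0.0]
    - [[0,0,0],[0,0,0],0.0]
    - [[0,0,0],[0,0,0],0.0]
    - [[0,0,0],[0,0,0],0.0]
    - [[0,0,0],[0,0,0],0.0]
    - [[0,0,0],[0,0,0],0.0]

```text
clock: 18.3
eef_pos: [0.5145, 0.0037, 0.2005]
tool_rot: [-0.052, 0.999, -0.0, -0.0]
ft_force: [0.3, 0.7, -3.6]
grip_width: 0.0271
grasp_force: 61.8
```

Run:
```python
from plan import *
p,ph,o=state();print(p,ph,o['grip_width'],o['grasp_force'],o['ft_force'],o['clock'],(p[:2]-O)@D)
plan(p,ph,[(*dock(-.107,.061),.0785,96.1)])
```

```text
[0.51453504 0.00366994 0.20048882] 95.97880705659617 0.02708273489138805 61.84055685997009 [ 0.32922206  0.66019345 -3.60637964] 18.3 [-0.10760431  0.05970309]
turn z -0.0007 rows>=0.0; shift [-0.003   0.0065  0.6099] rows>=3.0
```

Lateral error is about 1 mm. Lowering with a small y correction, then the first stretch of the slide.

>>> apply_moves:
  steps:
    - [[0,0.006,0.1],[0,0,0],0.0]
    - [[0,0,0.15],[0,0,0],0.0]
    - [[0,0,0.15],[0,0,0],0.0]
    - [[0,0,0.12],[0,0,0],0.0]
    - [[0,0,0.06],[0,0,0],0.0]
    - [[0,0,0.02],[0,0,0],0.0]
    - [[0,0,0.01],[0,0,0],0.0]
    - [[0,0,0],[0,0,0],0.0]

```text
clock: 18.97
eef_pos: [0.5152, 0.0055, 0.0792]
tool_rot: [-0.053, 0.999, -0.0, 0.001]
ft_force: [0.1, -0.1, -2.9]
grip_width: 0.0269
grasp_force: 61.8
```

>>> apply_moves:
  steps:
    - [[0,0,0],[0,0,0],0.0]
    - [[0,0,0],[0,0,0],0.0]
    - [[-0.03,0,0],[0,0,0],0.0]
    - [[-0.04,0,0],[0,0,0],0.0]
    - [[-0.04,0,0],[0,0,0],0.0]
    - [[-0.04,0,0],[0,0,0],0.0]
    - [[0,0,0],[0,0,0],0.0]
    - [[0,0,0],[0,0,0],0.0]

```text
clock: 19.63
eef_pos: [0.5452, 0.0091, 0.0785]
tool_rot: [-0.053, 0.999, -0.0, 0.0]
ft_force: [-1.1, -1.8, -4.3]
grip_width: 0.0273
grasp_force: 61.8
```

Run:
```python
from plan import *
p,ph,o=state();print(p,ph,o['grip_width'],o['grasp_force'],o['ft_force'],o['ft_torque'],(p[:2]-O)@D)
```

```text
[0.54515875 0.00907388 0.07847329] 96.09066191772764 0.027254257523233537 61.82240009307861 [-1.10424509 -1.76864895 -4.31890844] [-0.36609187  0.17334045 -0.07923171] [-0.07657861  0.06180564]
```

>>> apply_moves:
  steps:
    - [[-0.03,-0.003,0.002],[0,0,0],0.0]
    - [[-0.03,0,0],[0,0,0],0.0]
    - [[-0.03,0,0],[0,0,0],0.0]
    - [[-0.03,0,0],[0,0,0],0.0]
    - [[-0.03,0,0],[0,0,0],0.0]
    - [[-0.03,0,0],[0,0,0],0.0]
    - [[0,0,0],[0,0,0],0.0]
    - [[0,0,0],[0,0,0],0.0]

```text
clock: 20.3
eef_pos: [0.5823, 0.0126, 0.0784]
tool_rot: [-0.053, 0.999, 0.0, 0.002]
ft_force: [1.4, -0.4, -3.3]
grip_width: 0.0274
grasp_force: 61.8
```

>>> apply_moves:
  steps:
    - [[-0.03,0,0],[0,0,0],0.0]
    - [[-0.03,0,0],[0,0,0],0.0]
    - [[-0.03,0,0],[0,0,0],0.0]
    - [[-0.02,0,0],[0,0,0],0.0]
    - [[-0.02,0,0],[0,0,0],0.0]
    - [[0,0,0],[0,0,0],0.0]
    - [[0,0,0],[0,0,0],0.0]
    - [[0,0,0],[0,0,0],0.0]

```text
clock: 20.97
eef_pos: [0.6079, 0.0154, 0.0788]
tool_rot: [-0.053, 0.999, 0.0, 0.002]
ft_force: [2.9, -0.3, -4.0]
grip_width: 0.0272
grasp_force: 61.7
```

Run:
```python
from plan import *
p,ph,o=state();print(p,ph,o['grip_width'],o['grasp_force'],o['ft_force'],o['ft_torque'],(p[:2]-O)@D)
```

```text
[0.60787745 0.01536166 0.07882467] 96.09829166949118 0.027181833407647318 61.73622965812683 [ 2.92356684 -0.32363923 -3.97875422] [-0.08133364 -0.87885412 -0.04885492] [-0.0135471   0.06135935]
```

>>> apply_moves:
  steps:
    - [[-0.01,0,0],[0,0,0],0.0]
    - [[-0.01,0,0],[0,0,0],0.0]
    - [[-0.01,0,0],[0,0,0],0.0]
    - [[-0.01,0,0],[0,0,0],0.0]
    - [[-0.01,0,0],[0,0,0],0.0]
    - [[0,0,0],[0,0,0],0.0]
    - [[0,0,0],[0,0,0],0.0]
    - [[0,0,0],[0,0,0],0.0]

```text
clock: 21.63
eef_pos: [0.6114, 0.0156, 0.0786]
tool_rot: [-0.053, 0.999, -0.0, -0.005]
ft_force: [-12.2, -2.6, 8.9]
grip_width: 0.0271
grasp_force: 63.5
```

Run:
```python
from plan import *
p,ph,o=state();print(p,ph,o['grip_width'],o['grasp_force'],o['ft_force'],o['ft_torque'],(p[:2]-O)@D)
```

```text
[0.61141895 0.01562715 0.07857541] 96.07473495165932 0.02705216529610131 63.49279761314392 [-12.19082169  -2.64823167   8.85374789] [-0.393456    2.25733975  0.04519754] [-0.0099975   0.06124511]
```

Run:
```python
from plan import *
a=(.611,.0155,.0785)
plan(a,96.1,[(a[0],a[1],.16,96.1),(.535,.1105,.16,96.1),(.535,.1105,.045,96.1)])
```

```text
turn z -0.0000 rows>=0.0; shift [ 0.      0.     -0.4075] rows>=2.0
turn z -0.0000 rows>=0.0; shift [ 0.3274  0.5127 -0.    ] rows>=3.0
turn z -0.0000 rows>=0.0; shift [0.    0.    0.575] rows>=2.9
```

>>> apply_moves:
  steps:
    - [[0.0275,0,0],[0,0,0],0.0]
    - [[0,0,0],[0,0,0],0.0]
    - [[0,0,0],[0,0,0],0.6]
    - [[0,0,0],[0,0,0],0.6]
    - [[0,0,0],[0,0,0],0.6]
    - [[0,0,-0.1],[0,0,0],0.6]
    - [[0,0,-0.16],[0,0,0],0.6]
    - [[0,0,-0.15],[0,0,0],0.6]

```text
clock: 22.3
eef_pos: [0.6101, 0.0159, 0.1604]
tool_rot: [-0.053, 0.999, 0.0, -0.001]
ft_force: [1.6, 0.4, 0.6]
grip_width: 0.0514
grasp_force: 0.0
```

>>> apply_moves:
  steps:
    - [[0.109,0.128,0],[0,0,0],0.6]
    - [[0.109,0.128,0],[0,0,0],0.6]
    - [[0.109,0.128,0],[0,0,0],0.6]
    - [[0.1,0.128,0],[0,0,0],0.6]
    - [[0,0,0],[0,0,0],0.6]
    - [[0,0,0],[0,0,0],0.6]
    - [[0,0,0],[0,0,0],0.6]
    - [[0,0,0],[0,0,0],0.6]

```text
clock: 22.97
eef_pos: [0.516, 0.108, 0.1605]
tool_rot: [-0.053, 0.999, -0.0, 0.001]
ft_force: [-0.1, -0.3, -0.2]
grip_width: 0.0512
grasp_force: 0.0
```

Run:
```python
from plan import *
p,ph,o=state();print(p,ph,o['grip_width'],o['clock'])
plan(p,ph,[(.535,.1105,.045,96.1)])
P,d=shot('top','top4');W=cloud('top',d)
cv2.imwrite('pics/c4.png',cv2.resize(P[180:285,290:405],None,fx=5,fy=5,interpolation=cv2.INTER_CUBIC)[...,::-1])
w=W[185:290,300:405].reshape(-1,3)
for c in((.6245,-.1085),(.611,.0155)):
    s=w[(w[:,2]>.088)&(w[:,2]<.1)];s=s[np.linalg.norm(s[:,:2]-c,axis=1)<.04];r=cv2.minAreaRect(s[:,:2].astype(np.float32));print('stem',r,(np.array(r[0])-O)@D)
```

```text
[0.51598174 0.10804224 0.16054444] 96.05544670469921 0.051172203867736854 22.9667
turn z -0.0002 rows>=0.0; shift [-0.0959  0.0021  0.5777] rows>=2.9
stem ((0.6216765642166138, -0.10771612823009491), (0.042659468948841095, 0.027726532891392708), 5.969770908355713) [-0.01297111 -0.06248824]
stem ((0.6084433197975159, 0.014748647809028625), (0.04518743231892586, 0.027750184759497643), 4.2506513595581055) [-0.01304993  0.06068941]
```

View pics/c4.png

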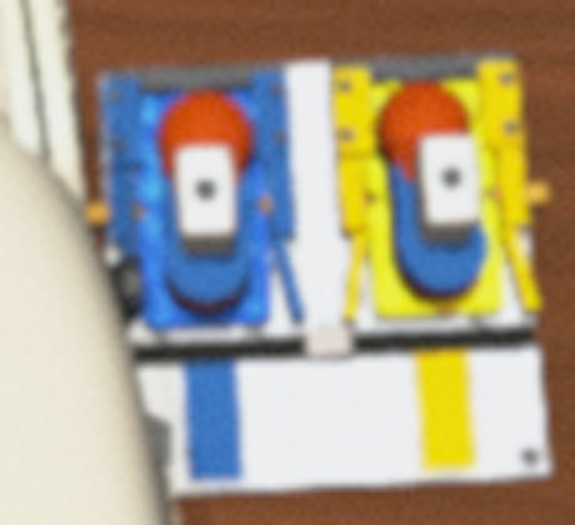

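Both shoes are home, at matching depth in their lanes with the keeper slot clear behind their heels. I'll correct x, then descend and grip the post.

>>> apply_moves:
  steps:
    - [[-0.096,0.002,0],[0,0,0],0.6]
    - [[0,0,0],[0,0,0],0.6]
    - [[0,0,0.1],[0,0,0],0.6]
    - [[0,0,0.16],[0,0,0],0.6]
    - [[0,0,0.16],[0,0,0],0.6]
    - [[0,0,0.158],[0,0,0],0.6]
    - [[0,0,0],[0,0,0],0.6]
    - [[0,0,0],[0,0,0],0.6]

```text
clock: 23.68
eef_pos: [0.5323, 0.1099, 0.0431]
tool_rot: [-0.053, 0.999, -0.0, -0.003]
ft_force: [-0.2, 0.0, 1.4]
grip_width: 0.051
grasp_force: 0.0
```

>>> apply_moves:
  steps:
    - [[0,0,0],[0,0,0],0.0]
    - [[0,0,0],[0,0,0],0.0]
    - [[0,0,0],[0,0,0],0.0]
    - [[0,0,0],[0,0,0],0.0]
    - [[0,0,0],[0,0,0],0.0]
    - [[0,-0.03,0],[0,0,0],0.0]
    - [[0,-0.03,0],[0,0,0],0.0]
    - [[0,-0.03,0],[0,0,0],0.0]

```text
clock: 24.35
eef_pos: [0.5378, 0.0941, 0.0473]
tool_rot: [-0.054, 0.999, 0.001, 0.003]
ft_force: [-0.3, 2.7, 5.8]
grip_width: 0.0165
grasp_force: 58.7
```

Run:
```python
from plan import *
p,ph,o=state();print(p,ph,o['grip_width'],o['grasp_force'],o['ft_force'],o['ft_torque'],(p[:2]-O)@D)
```

```text
[0.53778668 0.09412645 0.04726978] 96.16288424565866 0.016533368680697467 58.69205117225647 [-0.29093011  2.71879073  5.83664287] [0.34413423 0.05662936 0.01096266] [-0.07482526  0.1471591 ]
```

>>> apply_moves:
  steps:
    - [[0,-0.03,0],[0,0,0],0.0]
    - [[0,-0.03,0],[0,0,0],0.0]
    - [[0,-0.03,0],[0,0,0],0.0]
    - [[0,-0.03,0],[0,0,0],0.0]
    - [[0,-0.03,0],[0,0,0],0.0]
    - [[0,-0.01,0],[0,0,0],0.0]
    - [[0,0,0],[0,0,0],0.0]
    - [[0,0,0],[0,0,0],0.0]

```text
clock: 25.02
eef_pos: [0.5413, 0.0613, 0.0472]
tool_rot: [-0.053, 0.999, 0.0, 0.003]
ft_force: [-0.4, -1.5, 6.1]
grip_width: 0.0164
grasp_force: 58.7
```

Run:
```python
from plan import *
p,ph,o=state();print(p,ph,o['grip_width'],o['grasp_force'],o['ft_force'],o['ft_torque'],(p[:2]-O)@D)
```

```text
[0.54131138 0.06134104 0.04724843] 96.08937289756267 0.016419770345375995 58.66623044013977 [-0.35103143 -1.48345376  6.14118643] [-0.07524271  0.01202613  0.01539767] [-0.07482206  0.11418476]
```

>>> apply_moves:
  steps:
    - [[0,-0.01,0],[0,0,0],0.0]
    - [[0,-0.01,0],[0,0,0],0.0]
    - [[0,0,0],[0,0,0],0.0]
    - [[0,0.01,0],[0,0,0],0.0]
    - [[0,0.005,0],[0,0,0],0.0]
    - [[0,0,0],[0,0,0],0.5]
    - [[0,0,0],[0,0,0],0.5]
    - [[0,0,0],[0,0,0],0.5]

```text
clock: 25.68
eef_pos: [0.5393, 0.0602, 0.045]
tool_rot: [-0.053, 0.999, 0.0, 0.0]
ft_force: [-0.2, -0.6, -0.2]
grip_width: 0.0427
grasp_force: 0.0
```

>>> apply_moves:
  steps:
    - [[0,0,-0.08],[0,0,0],0.5]
    - [[0,0,-0.15],[0,0,0],0.5]
    - [[0,0,-0.15],[0,0,0],0.5]
    - [[0,0,-0.15],[0,0,0],0.5]
    - [[0,0.15,0],[0,0,0],0.5]
    - [[0.1,0.15,0],[0,0,0],0.5]
    - [[0.1,0.15,0],[0,0,0],0.5]
    - [[0.1,0.15,0],[0,0,0],0.5]

```text
clock: 26.35
eef_pos: [0.466, 0.1738, 0.1506]
tool_rot: [-0.052, 0.999, 0.0, -0.0]
ft_force: [0.5, 0.6, -0.0]
grip_width: 0.0429
grasp_force: 0.0
```

>>> apply_moves:
  steps:
    - [[0.15,0.1,0],[0,0,0],0.5]
    - [[0.15,0.1,0],[0,0,0],0.5]
    - [[0.15,0.1,0],[0,0,0],0.5]
    - [[0.1,0,0],[0,0,0],0.5]
    - [[0,0,0],[0,0,0],0.5]
    - [[0,0,0],[0,0,0],0.5]
    - [[0,0,0],[0,0,0],0.5]
    - [[0,0,0],[0,0,0],0.5]

```text
clock: 27.02
eef_pos: [0.3523, 0.2211, 0.1509]
tool_rot: [-0.053, 0.999, 0.0, 0.0]
ft_force: [0.9, 0.5, -0.3]
grip_width: 0.0423
grasp_force: 0.0
```

Run:
```python
from plan import *
P,d=shot('top','top5');W=cloud('top',d)
cv2.imwrite('pics/c5.png',cv2.resize(P[180:285,290:405],None,fx=5,fy=5,interpolation=cv2.INTER_CUBIC)[...,::-1])
w=W[185:290,300:405].reshape(-1,3)
for c in((.6245,-.1085),(.611,.0155)):
    s=w[(w[:,2]>.088)&(w[:,2]<.1)];s=s[np.linalg.norm(s[:,:2]-c,axis=1)<.04];r=cv2.minAreaRect(s[:,:2].astype(np.float32));print('stem',r,(np.array(r[0])-O)@D)
print(state()[:2])
```

```text
stem ((0.621059238910675, -0.10791993886232376), (0.04465411230921745, 0.026014022529125214), 2.419574022293091) [-0.01360667 -0.06262496]
stem ((0.6079995036125183, 0.015694212168455124), (0.045531015843153, 0.025450166314840317), 2.988518714904785) [-0.01339023  0.06167697]
(array([0.35228906, 0.22097414, 0.1507448 ]), np.float64(96.01556920394847))
```

View pics/c5.png

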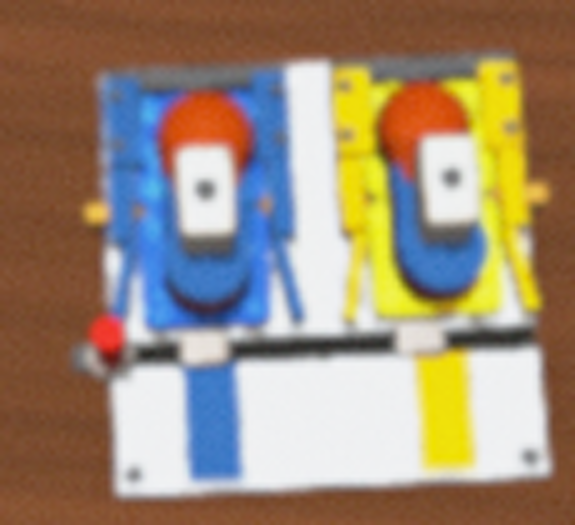

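Both tabs now stand behind the heels, at crop (205,347) and (420,337), and the post is at its shut position. Both shoes are home and the arm is clear, so I'm handing in.

```bash
python3 -c "
from workcell import bot
print(bot.job_done())"
```

```text
the job is handed in; nothing more can be done
None
```

Job handed in at about 27 s of the 69 s limit: both shoes measured home in the lanes of their colour, the keeper slid shut behind both heels, and the arm clear of everything; no verdict was returned.

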